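# Lock the vial rack on the shaker

### The job

Get the white vial rack ready for shaking: with the clamp still open, gently push the rack along its channel until it bears firmly on the rubber pad of the back stop. Then push the clamp's handle over and down, past its dead point, until it is fully home and the clamp's pad holds the rack down against the stop; do not force rack or handle, and leave everything else on the bench where it stands.

Things in the scene. Friction and masses are not known exactly. Their poses are not given: they have to be found in the camera images.
- shaker: Low white shaker, fixed. Origin: centre of its underside; x runs along the rack's channel towards stop and clamp, z up. Aluminium platform: top at z = 75 mm, x -160 to 170, y -90 to 90 mm. Channel at y = 0 between guide strips (inner faces at y = +-36 mm, 12 mm high, x -140 to 20). Clamp bracket (34 mm wide steel cheeks, top at z = 167 mm) at x = 65 to 145 mm.
- rack_center (a point): Centre, 28 mm above the underside, of the loose white rack in the channel; x along its length and the channel, z up. 88 x 66 mm, end faces 30 mm high; a solid bridge (40 mm in x, full width, 56 mm high) in the middle and three orange-capped vials (tops at 50 mm) at either side. 0.22 to 0.45 kg, slides at 1 to 4 N; over 20 N by the robot is too much. Starts 22 to 70 mm short of the stop.
- rack: The same rack, with its origin at the centre of its underside.
- stop: Back stop: steel block fixed across the channel's end, 44 mm wide, 42 mm high. Origin: bottom centre of the face towards the rack; axes as the shaker's. Its rubber-faced screw pad (20 mm across, centre 18 mm above the platform) stands 9 to 27 mm out of that face towards the rack, set anew each time and not measured: find it by feel or sight. It yields 1 mm per 9 N; 4 N or more of the rack on it is firm.
- handle (a joint): Handle angle q: 0 to 0.05 at first (open), dead point at 1.10, hard stop (home) at 1.25. It turns about a level axis along the shaker's y through handle_pivot and leans 0.36 + q from upright towards the shaker's +x, so at home it lies about level. Needs 1 to 4 N square on the grip, from 0.85 (pad on the rack) up to 15 N, and springs back if let go; past the dead point it draws itself home. over 40 N is forcing it.
- handle_pivot (a point): Point on the handle's axis, 115 mm along the shaker's x from its origin and 165 mm above the bench. Axes as the shaker's.
- handle_grip (a point): Point on the centre line of the handle's round black grip, 95 mm from the pivot. The grip is 18 mm in diameter and reaches from 45 to 120 mm from the pivot. The point's z axis points along the handle away from the pivot; its x axis is the way in which the handle is to be pushed.
- clamp_pad: Sprung round rubber pad, 20 mm across, 10 mm thick, at the end of the clamp's arm; origin at the centre of its underside, z along the spindle. The handle swings the arm: up and clear of the rack at the start; with the handle home it is level and the pad presses on the rack's bridge with 25 to 50 N.
Not all that is in view belongs to the job. What is shaped like the rack but blue or green is not meant.

How it is judged:
By the outcome, as a careful person would: the job done as asked, in the order asked, and still so for the second after the job is handed in, with the robot touching nothing.
It also fails if it takes over 56 s, if anything falls off the work surface, if the arm or the gripper's body presses on something with over 40 N, if the wrist force passes 120 N, or if a joint passes its speed limit or range.

### The arm

A 6-joint arm with a two-finger parallel gripper is mounted at the origin on the work surface. World frame = base frame: x ahead of the robot, y to its left, z up, the work surface at z = 0. Lengths are in m, angles in rad, forces in N, time in s.
With the tool pointing down it reaches from about 0.325 to 0.9 m from the base axis. Payload 3.5 kg.
Tool frame: the origin (TCP) lies on the mounting face of the last link; the fingertips stand 173 mm ahead of it and the grasp point (between the pads) lies 155 mm ahead of it; z points along the fingers, x is the direction in which the jaws open and shut, and the axes are right-handed (so a half turn about z gives the same grasp; the last joint's range is limited). The gripper opens to 85 mm and grips with 20 to 120 N. Pads are 22 mm wide; open, the fingers measure 114 mm over their backs; the gripper's body (76 mm by 85 mm) begins 54 mm behind the grasp point. The pads swing forward as they close: fully open they stand 13 mm farther back than shut.
Start: joints at [-1.371, 0.276, -0.026, 1.268, 0, 1.467], TCP at [0.186, -0.597, 0.405] pointing down, gripper open.
Joint ranges: [-3.12, 3.12], [-0.85, 1.88], [-1.08, 1.24], [-1.95, 2.15], [-1.57, 1.53], [-3.14, 3.14]. Speed limits (rad/s): [2.57, 2.57, 3.14, 3.14, 3.14, 3.14].

### API

Orientations are given as a unit quaternion [w, x, y, z].
In Python, from plant import arm gives the robot as it stands. The module is installed in compiled form; this text tells all that it offers.
- The arm moves only by the shell command python3 -m creep 'ROWS' [OPENING]. ROWS is JSON, a list of rows, each a list of 2 entries, a list of its own where there are three numbers: the shift along the world's x, y, z in units of 0.5 m (1.0 is 0.5 m), then the turn about the world's z in units of 360 degrees (1.0 is 360 degrees). A call has exactly 5 rows; each row shifts and turns the commanded pose from where the row before left it; what a row does not reach is not made up. A row lasts 1/10 s, in which the tool goes at most 50 mm and 8.59 degrees, less where a joint would pass 70% of its speed; a pose out of reach is approached as far as the arm can. A call with a number of a shift or a turn outside -1 to 1 is refused whole. A call with a gripper value outside its range is refused whole. OPENING is the finger opening in mm, from 0 to 85.4, set as the call begins (- or left out, the last holds). The fingers move at their own pace and stop on an object; the grip force is fixed at half the most. Time passes only in rows, so rows that do not move let the fingers close, or fill a call up. It gives the time, the measured TCP pose, the force and the opening at its end, in the units of the state.
- arm.get_obs(): the state, without advancing time (a new reading comes with each control period).
- arm.capture(name): name is "scene" or "top" or "wrist"; returns a dict with "image" (384x512x3 uint8, blue, green, red), "z_map" (384x512 float32, m along the optical axis (not along the pixel's ray), 0 where there is no reading), "mtx" (3x3 intrinsics, pixels), "distortion" ([k1, k2, p1, p2, k3] as OpenCV has them; the pictures are not rectified), "world_from_camera" (4x4, takes a point from camera to world coordinates). Camera axes: x right, y down, z forward; pixel columns grow to the right and rows downward; lengths in m; the calibration is good to about 2 mm. A picture is of the moment at which its call begins.
- arm.close_job(): hands the job in, once; it reports no verdict.
Trained networks look in a picture, given as the dict that the camera call returned (one of the last four; its "shot" number tells which), for a name from the list of things; names that differ only in an ending like _2 or _b are one class to them, and where a whole thing is asked for, a point or a joint stands for the part that bears it (a point fixed in the world has none). Each returns a list of dicts, best first, with "conf" (0 to 1); they miss things now and then, are a little off and sometimes report something else, mostly with a low value. They report only what shows in the picture. A call takes as long as a camera call. They do not tell look-alikes from the thing itself.
- arm.cut_out(label, picture): "mask" (384x512 bool, what is visible of it) and "bbox" ([left, top, width, height] in pixels, round what is visible of it).
- arm.spot_point(label, picture): "uv" ([column, row] in pixels: a listed point, or the origin of a listed thing).
The state is a dict: "t": time; "joint_pos": joint angles; "joint_vel": joint speeds; "tau": joint torques, N m; "tcp_pos": TCP position; "orientation": TCP orientation; "force": force on the tool from outside, world axes, zero at the start; "torque": the same for the moment, N m; "finger_gap": finger opening in m.
Only numpy, scipy, OpenCV 4.12 (cv2) and the standard library are available. Lean on these libraries where they do the work, as an engineer would, in place of code of your own. Each camera call takes 0.05 s, during which the arm holds its last target.

## Working session

There is one attempt and no reset: what is moved stays moved. The work goes in short steps, Python scripts to look and compute and a shell command to move; the robot and the scene stay as the last step left them, time stands still between calls to the robot, and variables do not carry over. Pictures are saved under pics/ and viewed, and the job is handed in when it is done.

```bash
mkdir -p pics
cat > h.py <<'E'
import numpy as np,cv2
from plant import arm
def px2w(p,u,v,z=None):
    K=np.array(p["mtx"]);d=np.array(p["distortion"]);T=np.array(p["world_from_camera"])
    n=cv2.undistortPoints(np.array([[[u,v]]],float),K,d)[0,0]
    if z is None: z=np.median(p["z_map"][int(v)-1:int(v)+2,int(u)-1:int(u)+2])
    return (T@np.array([n[0]*z,n[1]*z,z,1]))[:3]
def atz(p,u,v,h):
    a=px2w(p,u,v,.5);o=np.array(p["world_from_camera"])[:3,3];r=a-o
    return o+r*(h-o[2])/r[2]
def cloud(p):
    K=np.array(p["mtx"]);d=np.array(p["distortion"]);T=np.array(p["world_from_camera"])
    vv,uu=np.mgrid[:384,:512];n=cv2.undistortPoints(np.stack([uu,vv],-1).reshape(-1,1,2).astype(float),K,d)[:,0].reshape(384,512,2)
    z=p["z_map"];c=np.stack([n[...,0]*z,n[...,1]*z,z],-1)
    return c@T[:3,:3].T+T[:3,3]
E
python3 - <<'E'
from h import *
o=arm.get_obs();print(o)
for n in("scene","top"):
    p=arm.capture(n);cv2.imwrite(f"pics/{n}0.png",p["image"])
    print(n,np.round(p["world_from_camera"],3).tolist())
    for l in("shaker","rack","rack_center","stop","handle_pivot","handle_grip","clamp_pad"):
        print(l,[(np.round(d["uv"],1).tolist(),round(d["conf"],2)) for d in arm.spot_point(l,p)])
E
```

```text
{'t': 0.0, 'joint_pos': array([-1.37140071e+00,  2.77136661e-01, -2.79001817e-02,  1.26799128e+00,
       -1.21800760e-05,  1.46739131e+00]), 'joint_vel': array([ 0.0003984 ,  0.00113766, -0.00098292,  0.00188644,  0.00040187,
       -0.00168175]), 'tau': array([-1.61357071e-03, -4.45510447e+01,  2.95200312e+01,  1.64456695e-02,
       -1.31788129e-04, -3.45817838e-06]), 'tcp_pos': array([ 0.18627838, -0.5961773 ,  0.4035479 ]), 'orientation': array([-7.45784913e-04,  8.05665249e-01, -5.92370037e-01, -8.30100683e-04]), 'force': array([ 1.17486059,  0.14068001, -0.60376699]), 'torque': array([ 0.02777265, -0.03166929, -0.03310954]), 'finger_gap': 0.08550161881411894}
scene [[0.436, 0.536, -0.723, 1.175], [0.9, -0.252, 0.356, -0.388], [0.009, -0.806, -0.592, 0.685], [0.0, 0.0, 0.0, 1.0]]
shaker []
rack [([249.5, 206.7], 0.87), ([167.3, 230.8], 0.58)]
rack_center [([262.0, 280.0], 0.75), ([246.5, 197.4], 0.62)]
stop [([288.2, 193.8], 0.74)]
handle_pivot [([311.1, 154.0], 0.86)]
handle_grip [([326.0, 120.8], 0.8)]
clamp_pad [([275.3, 147.9], 0.42)]
top [[-0.013, -0.981, 0.192, 0.374], [-1.0, 0.012, -0.008, -0.073], [0.006, -0.192, -0.981, 1.07], [0.0, 0.0, 0.0, 1.0]]
shaker [([229.9, 228.5], 0.64)]
rack [([337.1, 257.2], 0.94), ([259.2, 223.5], 0.74), ([208.2, 227.4], 0.29)]
rack_center [([274.5, 156.4], 0.73), ([261.0, 220.9], 0.65), ([334.0, 255.7], 0.6)]
stop [([210.3, 225.8], 0.7)]
handle_pivot [([174.8, 222.8], 0.68)]
handle_grip [([148.3, 221.7], 0.76), ([218.3, 216.2], 0.31)]
clamp_pad [([218.2, 218.8], 0.42)]
```

View pics/scene0.png

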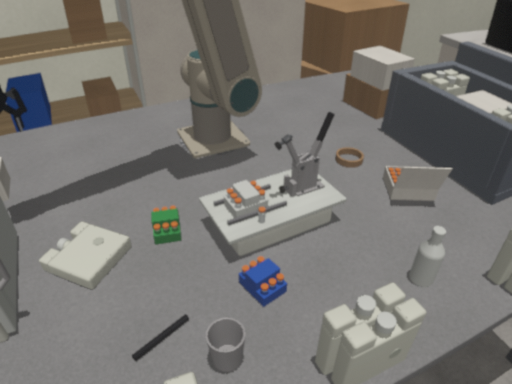

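View pics/top0.png

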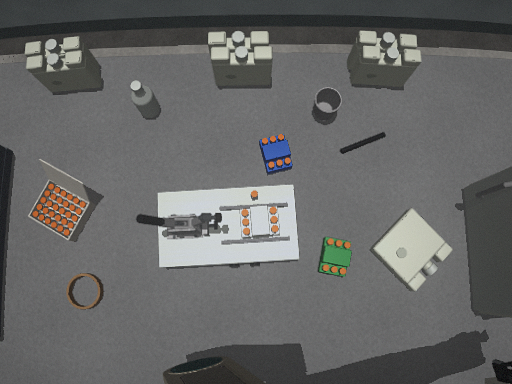

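The white rack in the shaker channel is at top (260,221) and scene (246,200). The look-alikes are blue at top (276,152) and green at (336,257). A loose vial stands on the platform at top (254,195). Next I'll measure the shaker pose and the rack, and take a crop.

Run:
```python
from h import *
p=arm.capture("top");np.save("c.npy",cloud(p))
cv2.imwrite("pics/crop1.png",cv2.resize(p["image"][170:285,130:310],None,fx=4.4,fy=4.4,interpolation=cv2.INTER_CUBIC))
C=cloud(p);img=p["image"].astype(int)
reg=np.zeros((384,512),bool);reg[175:280,145:305]=1
m=reg&(abs(C[...,2]-.075)<.006)
m=cv2.morphologyEx(m.astype(np.uint8),cv2.MORPH_OPEN,np.ones((3,3)))>0
P=C[m];print(m.sum(),P[:,2].mean())
r=cv2.minAreaRect((P[:,:2]*1000).astype(np.float32));print(r)
for l in["bbox"]:pass
print("z bench",np.median(C[300:320,150:170,2]))
for l in("rack","clamp_pad","handle_grip","stop","shaker"):
    for d in arm.cut_out(l,p): 
        Q=C[d["mask"]];print(l,d["conf"],d["bbox"],np.median(Q,0).round(3),np.percentile(Q,98,axis=0).round(3),np.percentile(Q,2,axis=0).round(3))
# white rack top (bridge)
reg=np.zeros((384,512),bool);reg[200:245,225:295]=1
for lo,hi in((.122,.138),(.098,.112)):
    m=reg&(C[...,2]>lo)&(C[...,2]<hi);P=C[m];print(lo,m.sum(),P.mean(0).round(4),cv2.minAreaRect((P[:,:2]*1000).astype(np.float32)))
```

```text
7457 0.07521334206978725
((484.1819152832031, -11.336837768554688), (179.81712341308594, 331.2796630859375), 3.0807197093963623)
z bench 0.0002934747686855754
rack 0.76 [318.3, 234.4, 32.5, 41.5] [ 0.406 -0.269  0.051] [ 0.453 -0.236  0.06 ] [ 0.362 -0.306  0.002]
rack 0.73 [260.5, 134.6, 31.6, 39.1] [ 0.664 -0.134  0.05 ] [ 0.713 -0.097  0.059] [ 0.626 -0.171  0.001]
rack 0.63 [134.9, 217.6, 51.7, 4.7] [0.476 0.116 0.226] [0.484 0.146 0.279] [0.469 0.078 0.159]
rack 0.62 [239.9, 205.7, 38.2, 29.3] [ 0.485 -0.087  0.126] [ 0.518 -0.046  0.134] [ 0.454 -0.131  0.094]
clamp_pad 0.62 [137.7, 216.3, 50.4, 16.7] [0.477 0.116 0.211] [0.512 0.208 0.278] [0.469 0.075 0.001]
clamp_pad 0.58 [214.9, 211.4, 10.6, 8.6] [ 0.481 -0.004  0.232] [0.491 0.003 0.236] [ 0.473 -0.01   0.224]
handle_grip 0.74 [138.0, 214.9, 46.6, 17.8] [0.476 0.115 0.227] [0.484 0.146 0.279] [0.469 0.077 0.158]
stop 0.59 [199.3, 224.4, 18.7, 12.7] [0.477 0.033 0.106] [0.485 0.048 0.12 ] [0.459 0.011 0.076]
shaker 0.69 [133.9, 189.8, 166.8, 81.1] [0.473 0.004 0.076] [0.572 0.147 0.245] [ 0.393 -0.171  0.042]
0.122 753 [ 0.4875 -0.0878  0.1293] ((488.1080322265625, -88.37333679199219), (66.38508605957031, 79.22102355957031), 5.139423370361328)
0.098 336 [ 0.4842 -0.0875  0.1049] ((487.8269958496094, -88.38189697265625), (66.22013092041016, 88.05799102783203), 3.9660720825195312)
```

View pics/crop1.png

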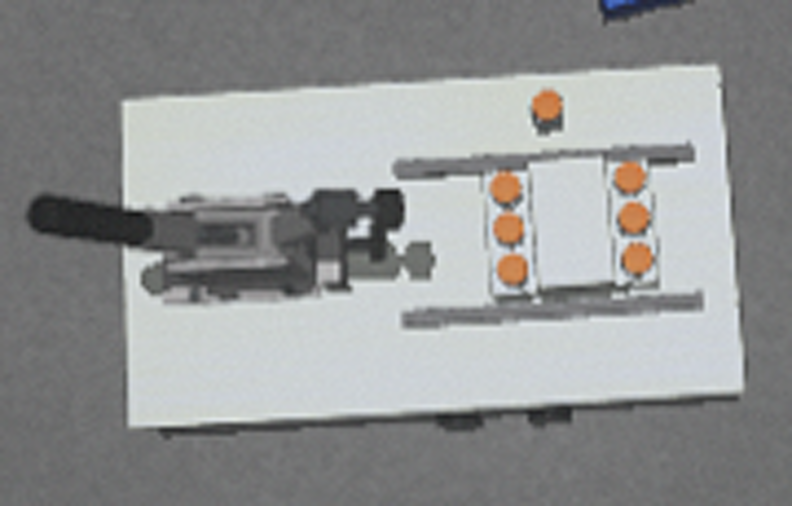

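```bash
cat >> h.py <<'E'
a=np.radians(3.08);XS=np.array([-np.sin(a),np.cos(a),0]);YS=np.array([-np.cos(a),-np.sin(a),0]);O=np.array([.4845,-.0163,0])
R=np.stack([XS,YS,[0,0,1]])
def tos(P): return (np.asarray(P)-O)@R.T
E
python3 - <<'E'
from h import *
for n in("top","scene"):
    p=arm.capture(n);S=tos(cloud(p))
    m=(abs(S[...,1])<.034)&(S[...,0]>-.02)&(S[...,0]<.23)&(S[...,2]>.08)
    for lo in np.arange(-.02,.23,.01):
        q=S[m&(S[...,0]>=lo)&(S[...,0]<lo+.01)]
        if len(q): 
            print(n,round(lo,2),len(q),"z",(np.percentile(q[:,2],[2,50,98])*1e3).round(),"y",(np.percentile(q[:,1],[2,98])*1e3).round())
p=arm.capture("scene");cv2.imwrite("pics/crop2.png",cv2.resize(p["image"][105:250,195:350],None,fx=4,fy=4,interpolation=cv2.INTER_CUBIC))
S=tos(cloud(p))
for uv in[(311,154),(326,121),(288,194)]: print(uv,S[uv[1],uv[0]].round(3))
E
```

```text
top -0.01 1 z [82. 82. 82.] y [2. 2.]
top 0.0 18 z [225. 231. 237.] y [-6. 10.]
top 0.01 48 z [225. 231. 236.] y [-7. 11.]
top 0.02 50 z [ 86. 234. 243.] y [-7.  9.]
top 0.03 68 z [ 95. 241. 246.] y [-8. 10.]
top 0.04 88 z [ 87. 212. 247.] y [-7. 21.]
top 0.05 79 z [ 96. 118. 240.] y [-3. 23.]
top 0.06 90 z [ 81. 159. 201.] y [-14.  23.]
top 0.07 107 z [ 80. 163. 177.] y [-19.  25.]
top 0.08 97 z [ 82. 164. 173.] y [-16.  24.]
top 0.09 106 z [ 81. 166. 173.] y [-15.  23.]
top 0.1 100 z [ 81. 172. 177.] y [-15.  23.]
top 0.11 119 z [ 82. 174. 198.] y [-18.  22.]
top 0.12 99 z [ 80. 200. 225.] y [-16.  22.]
top 0.13 84 z [ 81. 228. 248.] y [-6. 22.]
top 0.14 95 z [ 80. 250. 271.] y [-7. 23.]
top 0.15 54 z [257. 276. 280.] y [-8.  7.]
top 0.16 18 z [273. 275. 277.] y [-9.  6.]
scene 0.0 19 z [220. 228. 232.] y [-9.  7.]
scene 0.01 29 z [214. 228. 235.] y [-11.   5.]
scene 0.02 61 z [ 85. 225. 240.] y [-11.   7.]
scene 0.03 62 z [ 93. 231. 245.] y [-10.   4.]
scene 0.04 183 z [ 83. 110. 243.] y [-22.  21.]
scene 0.05 118 z [ 82. 116. 212.] y [-23.  19.]
scene 0.06 149 z [ 81. 151. 190.] y [-19.  17.]
scene 0.07 148 z [ 82. 124. 170.] y [-21.  15.]
scene 0.08 140 z [ 82. 125. 169.] y [-20.  16.]
scene 0.09 135 z [ 81. 143. 170.] y [-21.  15.]
scene 0.1 143 z [ 83. 148. 174.] y [-21.  13.]
scene 0.11 156 z [ 82. 155. 193.] y [-20.   9.]
scene 0.12 154 z [ 83. 183. 218.] y [-19.   8.]
scene 0.13 84 z [ 80. 221. 242.] y [-20.   5.]
scene 0.14 91 z [ 80. 246. 268.] y [-17.   4.]
scene 0.15 54 z [244. 268. 277.] y [-10.   4.]
scene 0.16 8 z [268. 273. 275.] y [-10.   3.]
(311, 154) [ 0.112 -0.001  0.173]
(326, 121) [ 0.146 -0.004  0.258]
(288, 194) [ 0.049 -0.004  0.073]
```

View pics/crop2.png

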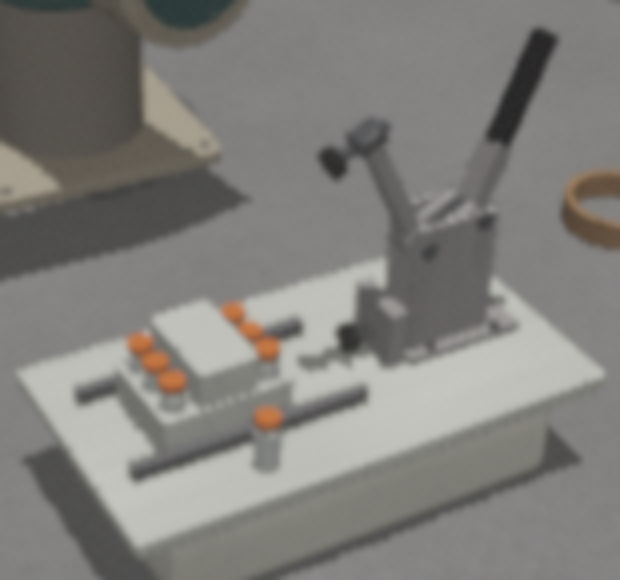

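```bash
python3 -m creep '[[[0.041,0.057,0],0.014],[[0.041,0.057,0],0.014],[[0.041,0.057,0],0.014],[[0.041,0.057,0],0.014],[[0.041,0.057,0],0.014]]' 0; python3 -m creep '[[[0.041,0.057,0],0.014],[[0.041,0.057,0],0.014],[[0.041,0.057,0],0.014],[[0.041,0.057,0],0.014],[[0.041,0.057,0],0.014]]'; python3 -m creep '[[[0.041,0.057,0],0.014],[[0.041,0.057,0],0.014],[[0.041,0.057,0],0.014],[[0.041,0.057,0],0.014],[[0.041,0.057,0],0.014]]'
cat >> h.py <<'E'
def st():
    o=arm.get_obs();q=o["orientation"];w,x,y,z=q
    yaw=np.degrees(np.arctan2(2*(x*y+w*z),1-2*(y*y+z*z)))
    print("t",round(o["t"],2),"tcp",o["tcp_pos"].round(4),"shk",tos(o["tcp_pos"]).round(4),"yaw",round(yaw,2),"Fs",(R@o["force"]).round(2),"gap",round(o["finger_gap"],4),"q",o["joint_pos"].round(2))
E
python3 -c "
from h import *;st()"
```

```text
t: 1.75
tcp_pos: [0.2895, -0.4529, 0.4048]
orientation: [0.0, 0.916, -0.401, 0.0]
force: [1.4, -0.5, -0.2]
finger_gap: 0.0122
t: 2.25
tcp_pos: [0.392, -0.3103, 0.4049]
orientation: [0.0, 0.982, -0.191, 0.0]
force: [0.9, 0.3, -0.6]
finger_gap: 0.0003
t: 2.75
tcp_pos: [0.4945, -0.1677, 0.4049]
orientation: [0.0, 1.0, 0.028, 0.0]
force: [0.3, 0.1, -0.1]
finger_gap: -0.0001
t 2.75 tcp [ 0.4945 -0.1677  0.4049] shk [-0.1518 -0.0019  0.4049] yaw 3.16 Fs [ 0.14 -0.27 -0.11] gap -0.0001 q [-0.45  0.09 -0.25  1.23 -0.    1.06]
```

```bash
python3 -m creep '[[[-0.002,0,-0.057],0],[[-0.002,0,-0.057],0],[[0,0,-0.057],0],[[0,0,-0.057],0],[[0,0,-0.056],0]]'
python3 - <<'E'
from h import *
st()
p=arm.capture("scene");cv2.imwrite("pics/crop3.png",cv2.resize(p["image"][105:250,165:350],None,fx=4,fy=4,interpolation=cv2.INTER_CUBIC))
E
```

```text
t: 3.25
tcp_pos: [0.4919, -0.169, 0.2618]
orientation: [0.0, 1.0, 0.026, 0.0]
force: [-0.0, 0.2, -0.4]
finger_gap: 0.0
t 3.25 tcp [ 0.4919 -0.169   0.2618] shk [-0.1528  0.0008  0.2618] yaw 2.96 Fs [ 0.17  0.04 -0.42] gap 0.0 q [-0.46  0.21 -0.43  0.92 -0.    1.06]
```

View pics/crop3.png

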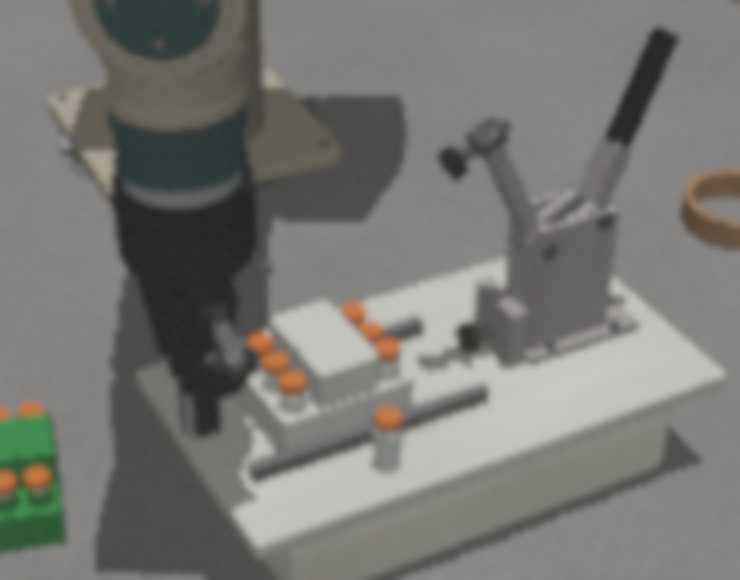

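```bash
python3 -m creep '[[[-0.0004,0.008,0],0],[[-0.0004,0.008,0],0],[[-0.0004,0.008,0],0],[[-0.0005,0.008,0],0],[[-0.0005,0.008,0],0]]';  python3 -m creep '[[[-0.0002,0.004,0],0],[[-0.0002,0.004,0],0],[[-0.0002,0.004,0],0],[[-0.0002,0.004,0],0],[[-0.0002,0.004,0],0]]'; python3 -m creep '[[[-0.0002,0.004,0],0],[[-0.0002,0.004,0],0],[[-0.0002,0.004,0],0],[[-0.0002,0.004,0],0],[[-0.0002,0.004,0],0]]';python3 -c "
from h import *;st()"
```

```text
t: 3.8
tcp_pos: [0.4912, -0.1488, 0.2639]
orientation: [0.0, 1.0, 0.026, 0.001]
force: [0.7, 0.4, 0.8]
finger_gap: -0.0003
t: 4.3
tcp_pos: [0.4904, -0.1393, 0.2628]
orientation: [0.001, 1.0, 0.026, 0.0]
force: [0.1, -1.2, 0.4]
finger_gap: -0.0001
t: 4.8
tcp_pos: [0.4898, -0.129, 0.2628]
orientation: [0.0, 1.0, 0.026, 0.0]
force: [0.7, -2.0, 1.7]
finger_gap: -0.0
t 4.8 tcp [ 0.4898 -0.129   0.2628] shk [-0.1128  0.0007  0.2628] yaw 2.95 Fs [-1.99 -0.62  1.69] gap -0.0 q [-0.39  0.19 -0.46  0.92 -0.    1.13]
```

```bash
python3 -m creep '[[[-0.0002,0.004,0],0],[[-0.0002,0.004,0],0],[[-0.0002,0.004,0],0],[[-0.0002,0.004,0],0],[[-0.0002,0.004,0],0]]'
python3 - <<'E'
from h import *
st()
for n in("top","scene"):
    p=arm.capture(n);S=tos(cloud(p))
    m=(abs(S[...,1])<.02)&(S[...,0]>-.03)&(S[...,0]<.06)&(S[...,2]>.083)&(S[...,2]<.125)
    q=S[m&(p["z_map"]>0)];q=q[np.argsort(q[:,0])];print(n,(q[:70]*1e3).round().astype(int).tolist())
p=arm.capture("scene");cv2.imwrite("pics/crop4.png",cv2.resize(p["image"][150:230,215:320],None,fx=7,fy=7,interpolation=cv2.INTER_CUBIC))
E
```

```text
t: 5.3
tcp_pos: [0.4893, -0.119, 0.2628]
orientation: [0.0, 1.0, 0.026, 0.0]
force: [-0.0, -1.9, 2.2]
finger_gap: 0.0002
t 5.3 tcp [ 0.4893 -0.119   0.2628] shk [-0.1028  0.0007  0.2628] yaw 2.95 Fs [-1.85  0.11  2.18] gap 0.0002 q [-0.37  0.19 -0.47  0.92 -0.    1.15]
top [[-27, -20, 106], [-27, -17, 105], [-24, -15, 105], [-23, -20, 123], [-23, -18, 121], [-22, -17, 107], [-22, -16, 104], [-22, -13, 104], [-21, -20, 123], [-20, -16, 121], [-20, -6, 125], [-20, -15, 107], [-19, -11, 106], [-19, -14, 101], [-18, -20, 124], [-18, -18, 124], [-18, -14, 118], [-17, -13, 109], [-17, -11, 104], [-16, -20, 125], [-16, -16, 124], [-15, -9, 124], [-15, -15, 113], [-15, -7, 123], [-15, -4, 124], [-14, -18, 123], [-13, -14, 116], [-13, -4, 124], [-13, 0, 125], [-13, -14, 105], [-13, 3, 125], [-12, -12, 103], [-11, -5, 124], [-11, -2, 124], [-10, -16, 106], [-10, -13, 109], [-10, 2, 124], [-10, -11, 107], [-10, 4, 122], [-9, -18, 125], [-8, -19, 104], [-8, -16, 105], [-8, -14, 107], [-8, -12, 103], [-8, -9, 104], [-8, -7, 106], [-7, 0, 104], [-7, 2, 107], [-7, 5, 106], [-6, -19, 104], [-6, -16,
[... 663 characters left out ...]
 124], [-17, 12, 120], [-16, 12, 123], [-16, -2, 123], [-16, 13, 116], [-16, 4, 122], [-15, 19, 124], [-15, -5, 125], [-14, 1, 123], [-14, -17, 123], [-14, -8, 120], [-14, -8, 123], [-14, 17, 125], [-14, 7, 122], [-14, 12, 119], [-13, 3, 125], [-13, 14, 121], [-13, 19, 120], [-12, -19, 124], [-12, 0, 123], [-11, 16, 122], [-11, -4, 122], [-11, -8, 125], [-11, -3, 124], [-10, 13, 120], [-10, -6, 120], [-10, 19, 122], [-9, 5, 122], [-9, 16, 121], [-7, -1, 122], [-7, 19, 122], [-7, -1, 113], [25, -2, 90], [26, -10, 98], [26, -6, 86], [26, -10, 88], [26, 5, 85], [26, 1, 100], [26, 0, 91], [26, 0, 94], [27, -9, 94], [27, -4, 97], [27, 6, 97], [27, 6, 99], [27, -4, 94], [27, 0, 84], [27, -3, 102]]
```

View pics/crop4.png

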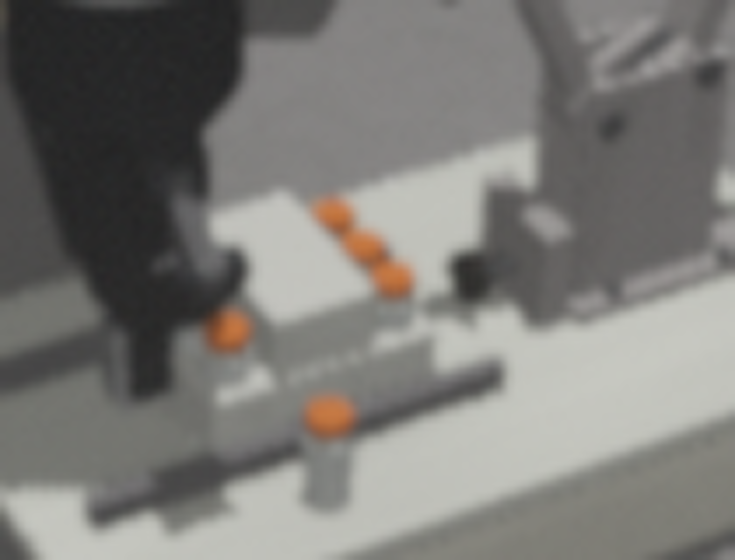

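```bash
python3 -m creep '[[[-0.0002,0.004,0.002],0],[[-0.0002,0.004,0.002],0],[[-0.0002,0.004,0.002],0],[[-0.0002,0.004,0.002],0],[[-0.0002,0.004,0],0]]';python3 -m creep '[[[-0.0002,0.004,0],0],[[-0.0002,0.004,0],0],[[-0.0002,0.004,0],0],[[-0.0002,0.004,0],0],[[-0.0002,0.004,0],0]]'; python3 -m creep '[[[-0.0001,0.002,0],0],[[-0.0001,0.002,0],0],[[-0.0001,0.002,0],0],[[-0.0001,0.002,0],0],[[-0.0001,0.002,0],0]]';python3 -c "
from h import *;st()"
```

```text
t: 5.95
tcp_pos: [0.4887, -0.1089, 0.2668]
orientation: [0.0, 1.0, 0.026, 0.0]
force: [1.2, -1.0, -0.1]
finger_gap: -0.0002
t: 6.45
tcp_pos: [0.4883, -0.099, 0.2668]
orientation: [0.0, 1.0, 0.026, 0.0]
force: [0.7, -1.5, 0.4]
finger_gap: -0.0
t: 6.95
tcp_pos: [0.4881, -0.094, 0.2668]
orientation: [0.0, 1.0, 0.026, 0.0]
force: [-0.4, -2.7, 0.7]
finger_gap: 0.0
t 6.95 tcp [ 0.4881 -0.094   0.2668] shk [-0.0778  0.0006  0.2668] yaw 2.95 Fs [-2.65  0.53  0.67] gap 0.0 q [-0.32  0.17 -0.48  0.93 -0.    1.2 ]
```

Now in fine steps of 1.5 mm per call.

```bash
python3 -m creep '[[[0,0.0006,0],0],[[0,0.0006,0],0],[[0,0.0006,0],0],[[-0.0001,0.0006,0],0],[[0,0.0006,0],0]]'|grep -E 'force|pos'; python3 -m creep '[[[0,0.0006,0],0],[[0,0.0006,0],0],[[0,0.0006,0],0],[[-0.0001,0.0006,0],0],[[0,0.0006,0],0]]'|grep -E 'force|pos'
```

```text
tcp_pos: [0.488, -0.0926, 0.2668]
force: [-0.0, -1.8, 0.9]
tcp_pos: [0.488, -0.0911, 0.2668]
force: [0.3, -1.4, 2.2]
```

```bash
python3 -m creep '[[[0,0.0006,0],0],[[0,0.0006,0],0],[[0,0.0006,0],0],[[-0.0001,0.0006,0],0],[[0,0.0006,0],0]]'|grep -E 'force|pos'
python3 - <<'E'
from h import *
p=arm.capture("scene");cv2.imwrite("pics/crop5.png",cv2.resize(p["image"][150:230,215:320],None,fx=7,fy=7,interpolation=cv2.INTER_CUBIC))
E
```

```text
tcp_pos: [0.4879, -0.0896, 0.2668]
force: [0.0, -2.4, 1.2]
```

View pics/crop5.png

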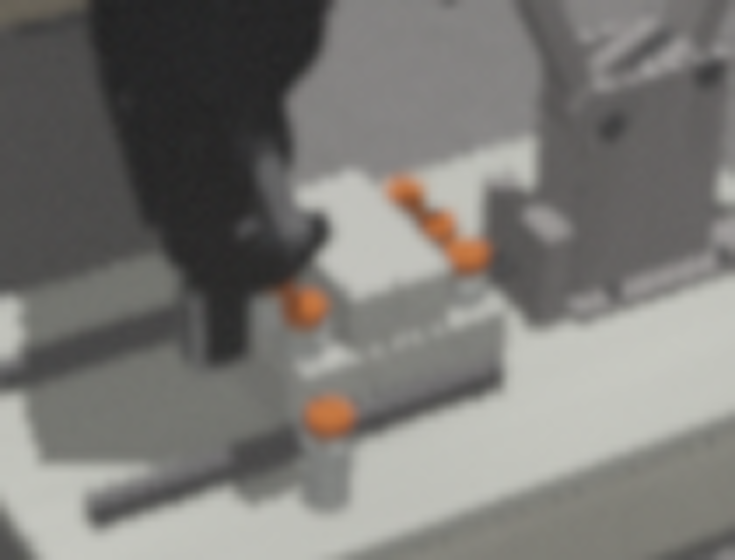

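```bash
for i in 1; do python3 -m creep '[[[0,0.0006,0],0],[[0,0.0006,0],0],[[0,0.0006,0],0],[[-0.0001,0.0006,0],0],[[0,0.0006,0],0]]'|grep -E 'force|pos'; done;  python3 -m creep '[[[0,0.0006,0],0],[[0,0.0006,0],0],[[0,0.0006,0],0],[[-0.0001,0.0006,0],0],[[0,0.0006,0],0]]'|grep -E 'force|pos'
```

```text
tcp_pos: [0.4879, -0.0882, 0.2668]
force: [-0.7, -4.2, 3.1]
tcp_pos: [0.4879, -0.0873, 0.2668]
force: [0.5, -6.6, 0.8]
```

```bash
python3 -c "
from h import *
for n in('scene','top'):
    p=arm.capture(n);S=tos(cloud(p))
    m=(abs(S[...,1])<.033)&(S[...,0]>-.09)&(S[...,0]<.035)&(S[...,2]>.100)&(S[...,2]<.109)
    q=S[m];print(n,np.percentile(q[:,0],[2,50,95,98,100]).round(4))
    m=(abs(S[...,1])<.033)&(S[...,0]>-.09)&(S[...,0]<.035)&(S[...,2]>.127)&(S[...,2]<.135)
    q=S[m];print(n,np.percentile(q[:,0],[2,50,95,98,100]).round(4))
st()"
```

```text
scene [-0.0826 -0.0553  0.0199  0.0242  0.0265]
scene [-0.0824 -0.0145  0.0021  0.0031  0.0042]
top [0.0213 0.0257 0.0318 0.0333 0.0344]Traceback (most recent call last):
  File "<string>", line 8, in <module>
    q=S[m];print(n,np.percentile(q[:,0],[2,50,95,98,100]).round(4))
                   ~~~~~~~~~~~~~^^^^^^^^^^^^^^^^^^^^^^^^^
    return _quantile_unchecked(
        a, q, axis, out, overwrite_input, method, keepdims, weights)
    return _ureduce(a,
                    func=_quantile_ureduce_func,
    ...<5 lines>...
                    overwrite_input=overwrite_input,
                    method=method)
    r = func(a, **kwargs)
    result = _quantile(arr,
                       quantiles=q,
    ...<2 lines>...
                       out=out,
                       weights=wgt)
    slices_having_nans = np.isnan(arr[-1, ...])
                                  ~~~^^^^^^^^^
IndexError: index -1 is out of bounds for axis 0 with size 0
```

```bash
python3 -m creep '[[[0,0.0003,0],0],[[0,0.0003,0],0],[[0,0.0003,0],0],[[0,0.0003,0],0],[[0,0,0],0]]'|grep -E 'force|pos'
```

```text
tcp_pos: [0.488, -0.0869, 0.2668]
force: [-0.5, -7.4, 1.4]
```

```bash
python3 -m creep '[[[0,0.0003,0],0],[[0,0.0003,0],0],[[0,0.0003,0],0],[[0,0.0003,0],0],[[0,0,0],0]]'|grep -E 'force|pos'
```

```text
tcp_pos: [0.488, -0.0866, 0.2669]
force: [0.5, -9.4, 0.6]
```

```bash
python3 -m creep '[[[0,0.0003,0],0],[[0,0.0003,0],0],[[0,0.0003,0],0],[[0,0.0003,0],0],[[0,0.0003,0],0]]'|grep -E 'force|pos'
```

```text
tcp_pos: [0.4882, -0.0861, 0.2669]
force: [0.5, -9.7, 0.6]
```

```bash
python3 -m creep '[[[0,0.0002,0],0],[[0,0.0002,0],0],[[0,0.0002,0],0],[[0,0,0],0],[[0,0,0],0]]'|grep -E 'force|pos'
```

```text
tcp_pos: [0.4882, -0.086, 0.2669]
force: [-0.5, -11.2, -0.8]
```

```bash
python3 -m creep '[[[0,-0.001,0],0],[[0,-0.001,0],0],[[0,-0.001,0],0],[[0,-0.001,0],0],[[0,-0.001,0],0]]'|grep -E 'force|pos';python3 -m creep '[[[0,-0.001,0],0],[[0,-0.001,0],0],[[0,-0.001,0],0],[[0,-0.001,0],0],[[0,-0.001,0],0]]'|grep -E 'force|pos'; python3 -m creep '[[[0,-0.004,0],0],[[0.0005,-0.008,0],0],[[0.0005,-0.012,0],0],[[0.0005,-0.012,0],0],[[0.0005,-0.012,0],0]]'|grep -E 'force|pos'
python3 - <<'E'
from h import *
st()
p=arm.capture("scene");cv2.imwrite("pics/crop6.png",cv2.resize(p["image"][130:230,205:330],None,fx=6,fy=6,interpolation=cv2.INTER_CUBIC))
E
```

```text
tcp_pos: [0.488, -0.0874, 0.2668]
force: [0.2, -4.5, 0.9]
tcp_pos: [0.4874, -0.0888, 0.2664]
force: [0.5, -0.8, 0.9]
tcp_pos: [0.4887, -0.1139, 0.2667]
force: [0.1, 0.0, 0.2]
t 13.1 tcp [ 0.4887 -0.1139  0.2667] shk [-0.0977  0.001   0.2667] yaw 2.94 Fs [ 0.02 -0.09  0.21] gap -0.0004 q [-0.36  0.18 -0.47  0.93  0.    1.16]
```

View pics/crop6.png

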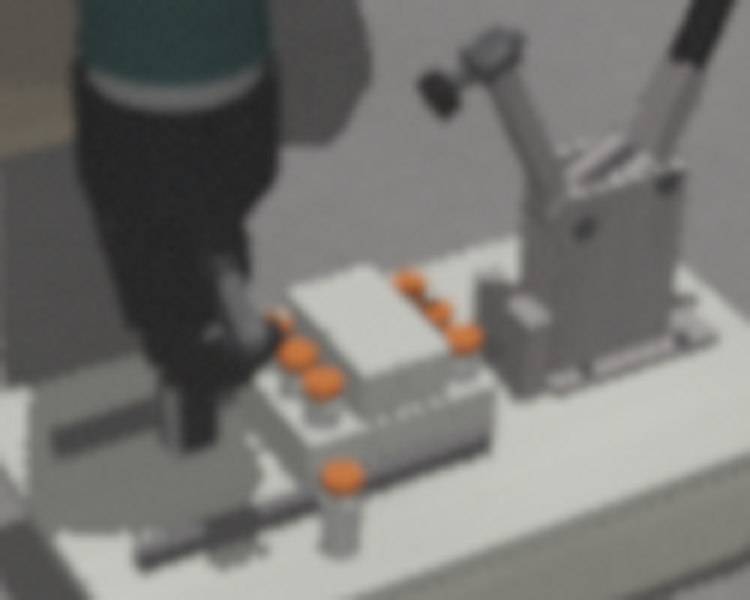

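```bash
python3 -m creep '[[[0,-0.01,0.083],0],[[0,0,0.083],0],[[0,0,0.083],0],[[0,0,0.083],0],[[0,0,0.083],0]]'|grep -E 'force|pos';python3 -m creep '[[[-0.004,0.080,0],0],[[-0.004,0.080,0],0],[[-0.004,0.080,0],0],[[-0.004,0.080,0],0],[[-0.004,0.080,0],0]]'|grep -E 'force|pos';  python3 - <<'E'
from h import *
st()
p=arm.capture("scene");cv2.imwrite("pics/s7.png",p["image"])
cv2.imwrite("pics/crop7.png",cv2.resize(p["image"][80:230,205:380],None,fx=4,fy=4,interpolation=cv2.INTER_CUBIC))
E
```

```text
tcp_pos: [0.4884, -0.1185, 0.476]
force: [0.3, -0.1, -0.7]
tcp_pos: [0.4784, 0.0829, 0.4743]
force: [1.0, -0.9, -0.8]
t 14.15 tcp [0.4784 0.0829 0.4743] shk [0.0994 0.0008 0.4743] yaw 2.91 Fs [-0.91 -0.91 -0.83] gap -0.0002 q [ 0.04 -0.   -0.2   1.37  0.    1.56]
```

View pics/crop7.png

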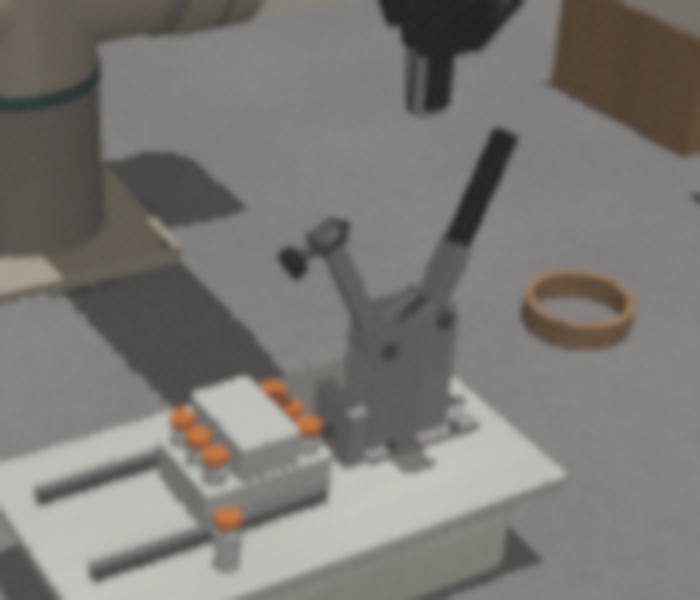

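```bash
python3 -m creep '[[[0,0,-0.022],0],[[0,0,-0.022],0],[[0,0,-0.022],0],[[0,0,-0.022],0],[[0,0,-0.018],0]]'|grep -E 'force|pos';  python3 - <<'E'
from h import *
st()
s=.095
def C(q):
    t=.36+q;return np.array([.115+s*np.sin(t)-.009*np.cos(t)-.011,0.0008,.165+s*np.cos(t)+.009*np.sin(t)+.173])
prev=None
for q in[0,.03,.1,.2,.3,.4,.5,.6,.7,.8,.85,.9,.95,1,1.05,1.1,1.15,1.2,1.25]:
    c=C(q);w=O+c@R
    print(q,c.round(4),w.round(4),None if prev is None else ((w-prev)/.5).round(4));prev=w
E
```

```text
tcp_pos: [0.4785, 0.0807, 0.4195]
force: [-0.3, -0.3, -0.0]
t 14.7 tcp [0.4785 0.0807 0.4195] shk [0.0972 0.0007 0.4195] yaw 2.85 Fs [-0.27  0.33 -0.03] gap 0.0004 q [ 0.03  0.02 -0.3   1.26 -0.    1.55]
0 [0.129  0.0008 0.4301] [0.4768 0.1125 0.4301] None
0.03 [0.1318 0.0008 0.4293] [0.4766 0.1153 0.4293] [-0.0003  0.0055 -0.0016]
0.1 [0.1381 0.0008 0.4271] [0.4763 0.1216 0.4271] [-0.0007  0.0126 -0.0043]
0.2 [0.1468 0.0008 0.4233] [0.4758 0.1303 0.4233] [-0.0009  0.0174 -0.0077]
0.3 [0.1551 0.0008 0.4186] [0.4754 0.1386 0.4186] [-0.0009  0.0166 -0.0094]
0.4 [0.1629 0.0008 0.4131] [0.4749 0.1463 0.4131] [-0.0008  0.0156 -0.011 ]
0.5 [0.1701 0.0008 0.4068] [0.4746 0.1535 0.4068] [-0.0008  0.0144 -0.0125]
0.6 [0.1767 0.0008 0.3999] [0.4742 0.1601 0.3999] [-0.0007  0.0131 -0.0139]
0.7 [0.1825 0.0008 0.3923] [0.4739 0.1659 0.3923] [-0.0006  0.0116 -0.0151]
0.8 [0.1875 0.0008 0.3842] [0.4736 0.1709 0.3842] [-0.0005  0.01   -0.0162]
0.85 [0.1897 0.0008 0.38  ] [0.4735 0.1731 0.38  ] [-0.0002  0.0044 -0.0085]
0.9 [0.1917 0.0008 0.3756] [0.4734 0.1751 0.3756] [-0.0002  0.004  -0.0087]
0.95 [0.1935 0.0008 0.3712] [0.4733 0.1768 0.3712] [-0.0002  0.0035 -0.0089]
1 [0.195  0.0008 0.3667] [0.4732 0.1784 0.3667] [-0.0002  0.0031 -0.009 ]
1.05 [0.1963 0.0008 0.3621] [0.4732 0.1797 0.3621] [-0.0001  0.0026 -0.0092]
1.1 [0.1974 0.0008 0.3574] [0.4731 0.1808 0.3574] [-0.0001  0.0022 -0.0093]
1.15 [0.1983 0.0008 0.3528] [0.473  0.1816 0.3528] [-0.0001  0.0017 -0.0094]
1.2 [0.1989 0.0008 0.348 ] [0.473  0.1823 0.348 ] [-0.0001  0.0012 -0.0095]
1.25 [0.1993 0.0008 0.3433] [0.473  0.1826 0.3433] [-0.      0.0008 -0.0095]
```

```bash
python3 -m creep '[[[-0.0005,0.010,0.004],0],[[-0.0005,0.010,0.004],0],[[-0.0005,0.010,0.004],0],[[-0.0005,0.009,0.004],0],[[-0.0005,0.009,0.004],0]]'|grep -E 'force|pos'; python3 -m creep '[[[-0.0003,0.006,0],0],[[-0.0003,0.006,0],0],[[-0.0003,0.006,0],0],[[-0.0003,0.006,-0.002],0],[[-0.0003,0.007,-0.002],0]]'|grep -E 'force|pos';  python3 - <<'E'
from h import *
st()
p=arm.capture("scene")
cv2.imwrite("pics/crop8.png",cv2.resize(p["image"][80:230,205:380],None,fx=4,fy=4,interpolation=cv2.INTER_CUBIC))
E
```

```text
tcp_pos: [0.4777, 0.1063, 0.432]
force: [0.8, -0.4, -0.5]
tcp_pos: [0.4768, 0.1212, 0.4292]
force: [-0.4, -0.8, 0.2]
t 15.7 tcp [0.4768 0.1212 0.4292] shk [1.377e-01 3.000e-04 4.292e-01] yaw 2.93 Fs [-0.82  0.45  0.25] gap -0.0001 q [ 0.12  0.03 -0.27  1.28 -0.    1.64]
```

View pics/crop8.png

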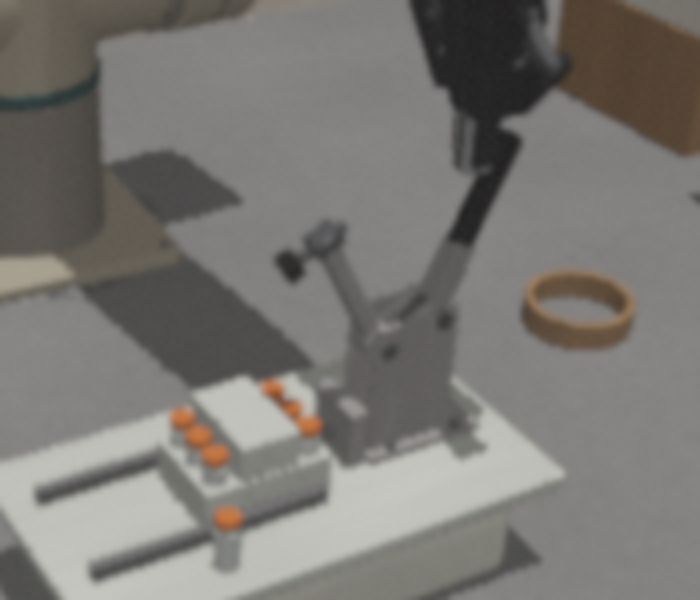

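```bash
python3 -m creep '[[[-0.0004,0.009,-0.006],0],[[-0.0004,0.009,-0.006],0],[[-0.0004,0.008,-0.005],0],[[-0.0004,0.008,-0.005],0],[[-0.0004,0.008,-0.0055],0]]'|grep -E 'force|pos'; python3 -m creep '[[[-0.0004,0.008,-0.0055],0],[[-0.0004,0.0072,-0.006],0],[[-0.0004,0.0072,-0.0065],0],[[-0.0003,0.0065,-0.007],0],[[-0.0003,0.0065,-0.007],0]]'|grep -E 'force|pos';  python3 - <<'E'
from h import *
st()
p=arm.capture("scene")
cv2.imwrite("pics/crop9.png",cv2.resize(p["image"][80:230,205:380],None,fx=4,fy=4,interpolation=cv2.INTER_CUBIC))
E
```

```text
tcp_pos: [0.4757, 0.1426, 0.4152]
force: [-0.5, -0.3, 1.5]
tcp_pos: [0.4748, 0.1602, 0.3991]
force: [-0.5, -0.9, -0.0]
t 16.75 tcp [0.4748 0.1602 0.3991] shk [1.767e-01 2.000e-04 3.991e-01] yaw 2.95 Fs [-0.9  0.5 -0. ] gap -0.0001 q [ 0.2   0.06 -0.3   1.21  0.    1.72]
```

View pics/crop9.png

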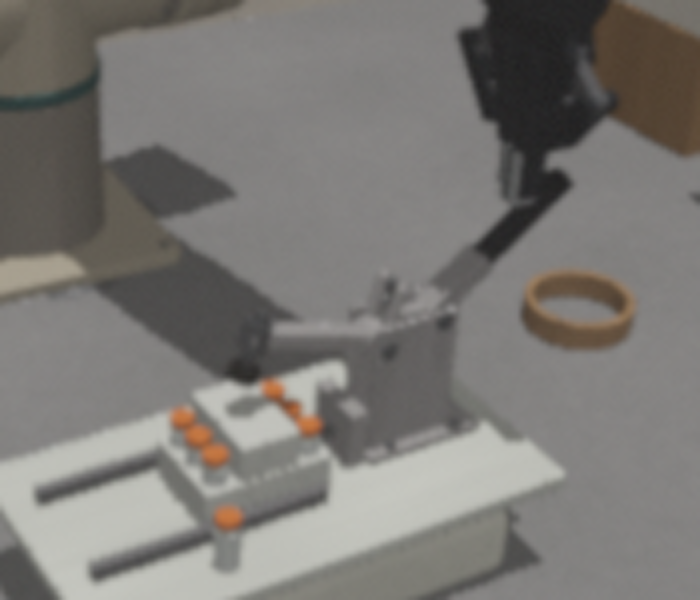

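```bash
python3 -m creep '[[[-0.0003,0.006,-0.0074],0],[[-0.0003,0.0056,-0.0076],0],[[-0.0003,0.0052,-0.008],0],[[-0.0003,0.0048,-0.0082],0],[[-0.0002,0.0044,-0.0085],0]]'|grep -E 'force|pos'
```

```text
tcp_pos: [0.4742, 0.1731, 0.3794]
force: [-0.4, -1.1, 3.0]
```

```bash
python3 -m creep '[[[-0.0001,0.002,-0.0044],0],[[-0.0001,0.002,-0.0044],0],[[-0.0001,0.0018,-0.0044],0],[[-0.0001,0.0018,-0.0045],0],[[-0.0001,0.0016,-0.0045],0]]'|grep -E 'force|pos'
```

```text
tcp_pos: [0.474, 0.1774, 0.3691]
force: [-1.7, -0.5, 6.2]
```

```bash
python3 -m creep '[[[-0.0001,0.0015,-0.0045],0],[[-0.0001,0.0015,-0.0045],0],[[0,0.0013,-0.0046],0],[[0,0.0013,-0.0046],0],[[0,0.0011,-0.0046],0]]'|grep -E 'force|pos'
```

```text
tcp_pos: [0.4738, 0.1808, 0.3569]
force: [-1.4, -1.7, 1.1]
```

```bash
python3 -m creep '[[[0,0.001,-0.0046],0],[[0,0.001,-0.0046],0],[[0,0.0008,-0.0046],0],[[0,0.0008,-0.0046],0],[[0,0.0006,-0.0046],0]]'|grep -E 'force|pos'
python3 - <<'E'
from h import *
st()
p=arm.capture("scene")
cv2.imwrite("pics/crop10.png",cv2.resize(p["image"][80:230,205:380],None,fx=4,fy=4,interpolation=cv2.INTER_CUBIC))
E
```

```text
tcp_pos: [0.4738, 0.183, 0.3452]
force: [0.1, -0.8, -0.6]
t 18.8 tcp [0.4738 0.183  0.3452] shk [0.1996 0.     0.3452] yaw 2.95 Fs [-0.8  -0.03 -0.63] gap -0.0001 q [ 0.24  0.11 -0.36  1.1   0.    1.76]
```

View pics/crop10.png

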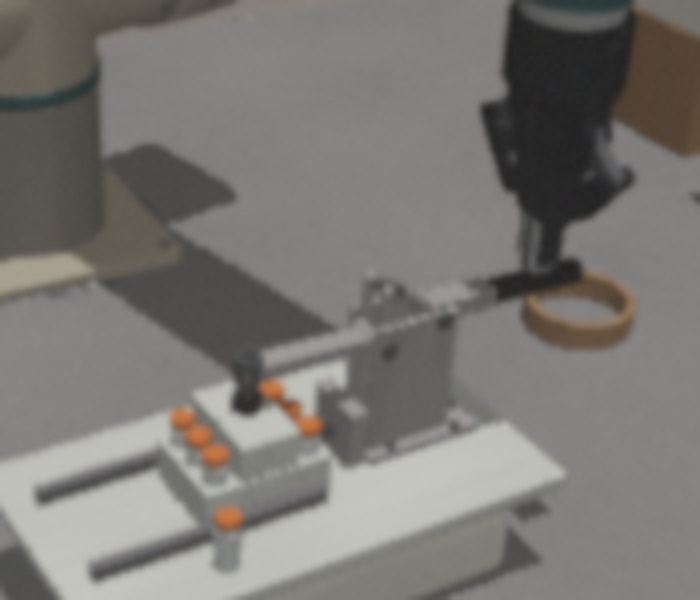

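```bash
python3 -m creep '[[[0,0,-0.001],0],[[0,0,-0.001],0],[[0,0,-0.001],0],[[0,0,-0.001],0],[[0,0,0],0]]'|grep -E 'force|pos'
```

```text
tcp_pos: [0.4739, 0.1829, 0.344]
force: [-0.3, 0.2, 2.1]
```

```bash
python3 -m creep '[[[0,0,-0.001],0],[[0,0,-0.001],0],[[0,0,-0.001],0],[[0,0,0],0],[[0,0,0],0]]'|grep -E 'force|pos'
```

```text
tcp_pos: [0.4739, 0.183, 0.3437]
force: [-3.7, 0.5, 9.0]
```

```bash
python3 -m creep '[[[0,0,0.01],0],[[0,0,0.03],0],[[0,0,0.06],0],[[0,0,0.06],0],[[0,0,0.06],0]]'|grep -E 'force|pos'; python3 -m creep '[[[-0.03,0.06,0],0],[[-0.03,0.06,0],0],[[-0.03,0.06,0],0],[[-0.03,0.06,0],0],[[0,0,0],0]]'|grep -E 'force|pos'
python3 - <<'E'
from h import *
st()
p=arm.capture("scene")
cv2.imwrite("pics/crop11.png",cv2.resize(p["image"][100:250,205:380],None,fx=4,fy=4,interpolation=cv2.INTER_CUBIC))
S=tos(cloud(p))
p=arm.capture("top");cv2.imwrite("pics/top11.png",p["image"]);T=tos(cloud(p))
for S in(S,T):
    for xc in(.17,.19,.21,.225):
        q=S[(abs(S[...,0]-xc)<.006)&(abs(S[...,1])<.006)&(S[...,2]>.12)];print(xc,np.percentile(q[:,2],[50,95]).round(4) if len(q) else None)
m=(abs(T[...,1])<.036)&(T[...,0]>-.09)&(T[...,0]<.035)
for lo,hi in((.1,.109),(.127,.134)):
    q=T[m&(T[...,2]>lo)&(T[...,2]<hi)];print(np.percentile(q[:,0],[1,50,99]).round(4),cv2.minAreaRect((q[:,:2]*1000).astype(np.float32)))
E
```

```text
tcp_pos: [0.4736, 0.1829, 0.4528]
force: [0.3, -0.0, -0.9]
tcp_pos: [0.4124, 0.3053, 0.4519]
force: [0.2, 0.0, -0.9]
t 20.85 tcp [0.4124 0.3053 0.4519] shk [0.325  0.0548 0.4519] yaw 3.2 Fs [ 0.03 -0.19 -0.85] gap 0.0006 q [ 0.51  0.06 -0.19  1.33  0.    2.03]
0.17 [0.1698 0.1709]
0.19 [0.1692 0.1708]
0.21 [0.1682 0.1693]
0.225 [0.1677 0.17  ]
0.17 [0.1714 0.1747]
0.19 [0.1702 0.1731]
0.21 [0.1706 0.1721]
0.225 [0.1694 0.1715]
[-0.0609 -0.0387  0.0282] ((-14.534711837768555, -0.6980400085449219), (65.93842315673828, 93.9248275756836), 88.60956573486328)
[-0.0494 -0.0205  0.0143] ((-16.37470817565918, -1.3626365661621094), (67.5739974975586, 73.7812728881836), 86.49504089355469)
```

View pics/crop11.png

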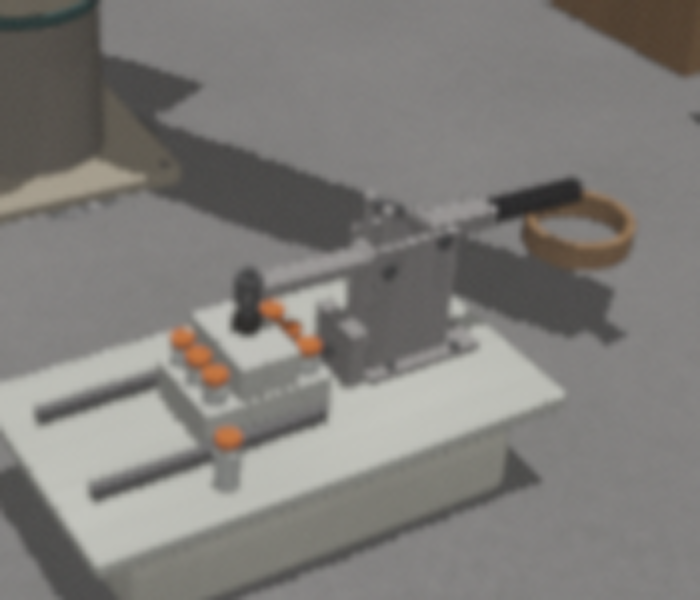

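View pics/top11.png

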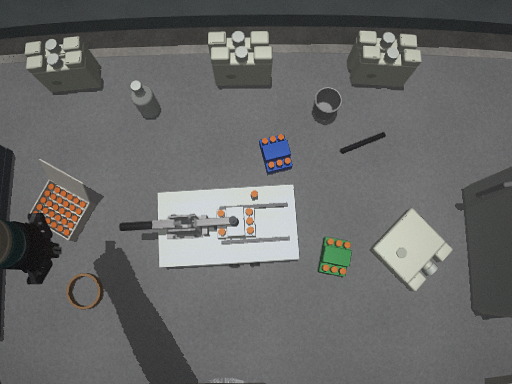

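Run:
```python
from h import *
st();arm.close_job()
```

```text
t 20.95 tcp [0.4135 0.3033 0.4518] shk [0.323  0.0537 0.4518] yaw 3.04 Fs [-0.08 -0.05 -0.34] gap -0.0001 q [ 0.51  0.05 -0.19  1.33 -0.    2.02]
the job is handed in; nothing more can be done
```

I pushed the white rack onto the back stop's rubber pad with the clamp open, then closed the clamp fully home. I handed the job in at about 21 s.

- **Rack:** I pushed it along the channel with the closed fingertips. It slid at about 2 N, and the push built up to about 11 N against the pad. After taking off at most 4 N of sliding friction, that leaves 7 N or more on the pad. I then backed off slowly.
- **Handle:** I pushed it round its arc with at most about 6 N read on the way. Past the dead point the force fell to near zero. It then met the hard stop with a light 9 N touch, at the height expected for q = 1.25.
- **Last checks:**
  - The handle lies level.
  - The clamp's pad sits on the rack's bridge.
  - The rack's front face is at about x = 27 mm, where the stop's pad was measured.
  - The loose vial and the other racks appear where they stood.
  - The robot is clear and touching nothing.

**Not confirmed:** I could not measure the rack's force on the stop pad after the fingers let go. On backing off, the rack followed the fingers about 1 to 2 mm as the rubber relaxed. The force on the pad may have dropped below the 4 N that counts as firm before the clamp closed. Force was only read at the end of each 0.5 s move, so brief peaks in between were not seen.

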